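Click the gear under the loupe

TASK

On the watchmaker's bench, flick the lugs on the edge of the parts wheel with a fingertip to turn it anticlockwise (seen from above) until the pocket holding the gear clicks to rest right under the loupe, and do not let it go a click past. Push gently, grip or lift nothing, and leave the jar, the screwdriver and the eyeglass where they are.

Things in the scene. Friction and masses are not known exactly. Their poses are not given: they have to be found in the camera images.
- stand: Fixed stand with all it carries, wheel and loupe included, screwed to the bench. Origin on the bench under the wheel's axis; its x axis points level to the loupe (straight ahead of the robot within 30 degrees). Wooden base of 52 mm radius and 7 mm high; foot of the loupe 26 mm wide, 7 mm high, along x out to 108 mm.
- hub (a point): Centre of the parts wheel's top face, on its upright axis, 34 mm above the bench. The aluminium wheel lies level: a disc of 56 mm radius, 12 mm thick (22 to 34 mm above the bench), with eight lugs on its edge and eight round dark pockets on top. A flat cap of 13 mm radius stands 5 mm high at the centre.
- lug (a point): Outer end of one of the eight equal lugs, 28 mm above the bench, 78 mm from the axis, 22.5 degrees anticlockwise of the gear. Lugs are radial bars 10 mm wide, 22 to 34 mm above the bench, from the disc's edge to 78 mm from the axis, 45 degrees apart, midway between pockets; the gaps between are 45 mm wide at 72 mm from the axis and open down to the bench, save at the loupe's foot.
- gear (a point): Top of the brass gear, 38 mm above the bench, 38 mm from the wheel's axis. The toothed gear (24 mm across, 4 mm thick) is fixed in one of the eight pockets (26 mm across) of the wheel and turns with it; the other pockets hold only a few tiny screws or nothing.
- loupe (a point): Centre of the fixed loupe, a black ring 46 mm over all with a clear lens, held level 66 mm above the bench over one pocket, 38 mm from the wheel's axis, on the wheel's far side. An 8 mm round arm leads outward to its post, 98 mm from the axis in the same direction. Its top is 70 mm above the bench.
- wheel (a joint): Turn of the wheel (rad), growing anticlockwise from above; 0: gear under the loupe. Rests every 45 degrees (0.785): a sprung roller pulls it to the nearest rest; pushed past half a click it runs on to the next by itself, and let go does not skip further. Starts 2, 3 or 4 clicks short (about -1.57, -2.36, -3.14). A push of 1 to 4 N on a lug turns it. Stops at -3.6 and 2.8.
- jar: Bystander: jar with a lid, 52 mm across and 55 mm high, standing; origin at the centre of its underside. Leave it alone.
- driver: Bystander: screwdriver 130 mm long lying on the bench; origin under its middle, its x axis runs along it to the tip. Leave it alone.
- eyeglass: Bystander: watchmaker's black eyeglass, 34 mm across its foot and 32 mm high, standing; origin at the centre of its underside. Leave it alone.
Not all that is in view belongs to the job. Of the things that look like the stand, the middle-sized one is meant.

How it is judged (in metres and radians):
At the end, for the whole second after the job is handed in: The wheel rests with the gear under the loupe: within 0.15 rad of 0 and within 8 mm level distance, standing still; jar, screwdriver and eyeglass within 15 mm of where they stood (value of joint wheel between -0.15 and 0.15 rad and horizontal distance between gear and loupe below 0.008 m and velocity of joint wheel between -0.1 and 0.1 rad/s and distance of each of jar, driver, eyeglass from where it was at the start of the episode below 0.015 m); the robot touches nothing.
It fails at once if the gear goes a click past the loupe (wheel beyond 0.45 rad) (value of joint wheel above 0.45 rad).
It fails at once if the parts wheel or its stand is pressed hard or gripped (over 20 N from the fingers) (contact force between the fingers and stand above 20 N).
It fails at once if the arm or the gripper's body, not the fingers, pushes the parts wheel or its stand (over 3 N) (contact force between the arm and stand above 3 N).
It fails at once if the jar, the screwdriver or the eyeglass is moved 15 mm or lifted (distance of any of jar, driver, eyeglass from where it was at the start of the episode above 0.015 m).
It also fails if it takes over 64 s, if anything falls off the work surface, if the arm or the gripper's body presses on something with over 40 N, if the wrist force passes 120 N, or if a joint passes its speed limit or range.

ROBOT

A 6-joint arm with a two-finger parallel gripper is mounted at the origin on the work surface. World frame = base frame: x ahead of the robot, y to its left, z up, the work surface at z = 0. Lengths are in mm, angles in degrees, forces in N, time in s.
With the tool pointing down it reaches from about 350 to 875 mm from the base axis. Payload 4.2 kg.
Tool frame: the origin (TCP) lies where the fingers leave the gripper's body, on its centre line; the fingertips stand 70 mm ahead of it and the grasp point (between the pads) lies 51 mm ahead of it; z points along the fingers, x is the direction in which the jaws open and shut, and the axes are right-handed (so a half turn about z gives the same grasp; the last joint's range is limited). The gripper opens to 87 mm and grips with 3 to 60 N. Pads are 19 mm wide; open, the fingers measure 117 mm over their backs; the gripper's body (75 mm by 190 mm) begins 51 mm behind the grasp point.
Start: joints at [-49.068, 22.042, 0.453, 0, -68.411, -14.817], TCP at [275.125, -561.165, 292.25] pointing down, gripper open.
Joint ranges: [-179.83, 179.83], [-69.29, 118.12], [-61.27, 80.66], [-181.25, 117.63], [-171.15, -9.14], [-177.46, 177.46]. Speed limits (degrees/s): [159.86, 159.86, 180, 180, 180, 180].

INTERFACE

Orientations are given as [roll, pitch, yaw] about the fixed x, y, z axes, in that order (R = Rz(yaw) Ry(pitch) Rx(roll)).
In Python, from workcell import * gives the robot as it stands.
- The arm moves only by the shell command python3 -m crank 'ROWS' [FORCE]. ROWS is text: rows parted by semicolons, each of 7 numbers parted by spaces: the gripper command: -1 is shut, 1 is fully open, values between are in proportion, then the shift along the tool's x, y, z in cm, then the turn, a rotation vector about the tool's x, y, z in degrees. In form: jaw x y z wx wy wz; .... A call has 1 to 12 rows; each row is the pose to reach, as a shift and turn from the pose commanded when the call began, along the tool's axes at that moment; what a row does not reach only later rows make up. A row lasts 1/8 s, in which the tool goes at most 62.5 mm and 10.7 degrees, less where a joint would pass 70% of its speed; a pose out of reach is approached as far as the arm can. A call with a gripper value outside its range is refused whole. The fingers move at their own pace and stop on an object; FORCE is the grip in N (left out, the last holds). Time passes only in rows, so rows that repeat a pose let the fingers close. It gives the time, the measured TCP pose, the force and the opening at its end, in the units of the state.
- sense(): the state, without advancing time (a new reading comes with each control period).
- camera(name): name is "scene" or "top" or "wrist"; returns a dict with "color" (420x560x3 uint8, red, green, blue), "intrinsics" (3x3 intrinsics, pixels), "camera_from_world" (4x4, takes a point from world to camera coordinates). Camera axes: x right, y up, looking along -z (the intrinsics and any distortion apply to the point x, -y, -z); pixel columns grow to the right and rows downward; lengths in mm; the calibration is good to about 2 mm. A picture is of the moment at which its call begins. There is no depth.
- hand_in(): hands the job in, once; it reports no verdict.
Trained networks look in a picture, given as the dict that the camera call returned (one of the last four; its "shot" number tells which), for a name from the list of things; names that differ only in an ending like _2 or _b are one class to them, and where a whole thing is asked for, a point or a joint stands for the part that bears it (a point fixed in the world has none). Each returns a list of dicts, best first, with "confidence" (0 to 1); they miss things now and then, are a little off and sometimes report something else, mostly with a low value. They report only what shows in the picture. A call takes as long as a camera call. They do not tell look-alikes from the thing itself.
- trace(target, picture): "mask" (420x560 bool, what is visible of it) and "centre" ([column, row] in pixels, amid what is visible of it).
- place_of(target, picture): "centre" ([column, row] in pixels: a listed point, or the origin of a listed thing).
The state is a dict: "time_s": time; "joints": joint angles; "joint_velocities": joint speeds; "joint_torque": joint torques, N m; "ee_pos": TCP position; "ee_rot": TCP orientation; "ft_force": force on the tool from outside, world axes, zero at the start; "wrist_torque": the same for the moment, N m; "opening": finger opening in mm.
Only numpy, scipy, OpenCV 4.12 (cv2) and the standard library are available. Lean on these libraries where they do the work, as an engineer would, in place of code of your own. Each camera call takes 0.05 s, during which the arm holds its last target. There are 200 camera calls.

## Working session

There is one attempt and no reset: what is moved stays moved. The work goes in short steps, Python scripts to look and compute and a shell command to move; the robot and the scene stay as the last step left them, time stands still between calls to the robot, and variables do not carry over. Pictures are saved under pics/ and viewed, about 8 in all and at most 12, crops included, and the job is handed in when it is done.

```bash
mkdir -p pics; cat > h.py <<'E'
from workcell import *
import numpy as np, cv2
def ray(p,uv):
    K=np.array(p["intrinsics"],float);T=np.array(p["camera_from_world"],float)
    d=np.linalg.inv(K)@np.array([uv[0],uv[1],1.0]); d=np.array([d[0],-d[1],-d[2]])
    R=T[:3,:3]; o=-R.T@T[:3,3]; return o,R.T@d
def onz(p,uv,z):
    o,d=ray(p,uv); return o+d*(z-o[2])/d[2]
def px(p,X):
    K=np.array(p["intrinsics"],float);T=np.array(p["camera_from_world"],float)
    c=T[:3,:3]@np.array(X,float)+T[:3,3]; q=K@np.array([c[0],-c[1],-c[2]]); return q[:2]/q[2]
def save(p,name,box=None,s=1):
    im=p["color"][:,:,::-1]
    if box: im=im[box[1]:box[3],box[0]:box[2]]
    cv2.imwrite("pics/"+name,cv2.resize(im,None,fx=s,fy=s,interpolation=cv2.INTER_CUBIC))
E
python3 - <<'E'
from h import *
print(sense())
Z=dict(stand=0,hub=34,lug=28,gear=38,loupe=66,jar=0,driver=0,eyeglass=0)
ims=[]
for c in("scene","top"):
    p=camera(c); ims.append(p["color"])
    save(p,c+"0.png")
    for n,z in Z.items():
        for r in place_of(n,p)[:4]:
            print(c,n,round(r["confidence"],2),np.round(r["centre"]),np.round(onz(p,r["centre"],z)))
E
```

```text
{'time_s': 0.0, 'joints': array([-4.90682687e+01,  2.20906665e+01,  3.79289448e-01, -3.01268629e-02,
       -6.84098005e+01, -1.48156826e+01]), 'joint_velocities': array([-0.01375867, -0.05727783,  0.0241535 , -0.07003131, -0.04508534,
       -0.01923425]), 'joint_torque': array([ 1.14395434e-04, -3.90669465e+01,  1.87400687e+01,  4.21966419e+00,
        1.09790917e-02, -2.05854180e-04]), 'ee_pos': array([ 274.93813852, -560.77572334,  291.15413258]), 'ee_rot': array([-1.79996072e+02, -1.24308688e-01,  1.16104929e+02]), 'ft_force': array([-1.00153792, -0.33396308,  0.19012398]), 'wrist_torque': array([ 0.0614799 , -0.02683272, -0.04364702]), 'opening': 87.41351559091692}
scene stand 0.9 [200. 378.] [ 773. -125.    0.]
scene stand 0.89 [185. 163.] [ 286. -150.    0.]
scene stand 0.85 [249. 258.] [556. -32.   0.]
scene hub 0.98 [248. 248.] [557. -31.  34.]
scene hub 0.92 [179. 144.] [ 262. -158.   34.]
scene hub 0.92 [202. 372.] [ 777. -119.   34.]
scene lug 0.92 [223. 404.] [827. -90.  28.]
scene lug 0.86 [219. 224.] [492. -82.  28.]
scene lug 0.81 [215. 175.] [360. -84.  28.]
scene l
[... 709 characters left out ...]
2. 338.] [ 288. -160.   34.]
top hub 0.61 [364. 119.] [ 771. -128.   34.]
top lug 0.92 [344. 299.] [367. -81.  28.]
top lug 0.68 [342. 242.] [491. -77.  28.]
top lug 0.62 [346. 102.] [815. -88.  28.]
top gear 0.98 [355. 107.] [ 798. -106.   38.]
top gear 0.97 [326. 230.] [515. -42.  38.]
top gear 0.68 [370. 314.] [ 337. -135.   38.]
top loupe 0.73 [359. 102.] [ 799. -113.   66.]
top loupe 0.66 [320. 194.] [589. -27.  66.]
top loupe 0.61 [376. 318.] [ 331. -143.   66.]
top loupe 0.34 [343. 240.] [491. -75.  66.]
top jar 0.78 [242. 232.] [512. 147.   0.]
top driver 0.89 [394. 196.] [ 601. -200.    0.]
top eyeglass 0.68 [256. 165.] [669. 119.   0.]
top eyeglass 0.64 [322. 212.] [561. -34.   0.]
```

```bash
python3 - <<'E'
from h import *
p=camera("top"); save(p,"topc.png",(200,70,450,390),1.85)
E
```

```text
(no output)
```

View pics/topc.png

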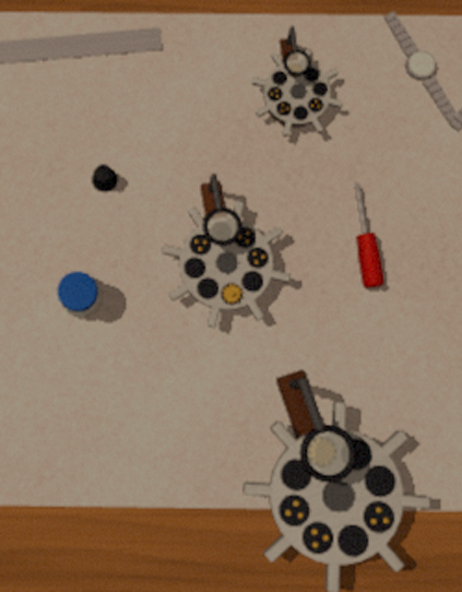

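View pics/scene0.png

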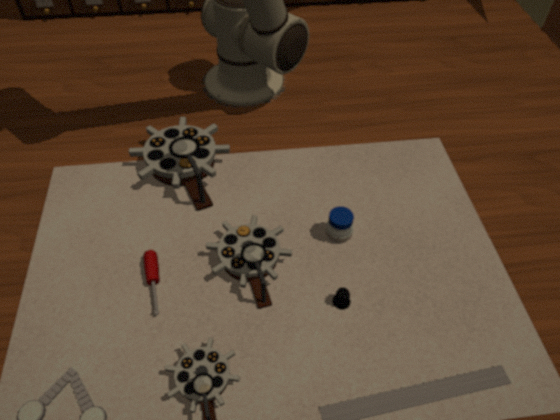

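Three look-alikes appear in the top picture: the large one at (377,338), the middle-sized one at (319,212) and the small one at (359,123). The middle-sized one is meant. The crop confirms it, with the gear at (326,230), opposite its loupe, so the wheel is 4 clicks short. I'll push on the right-hand (-y) side, where only the flat screwdriver lies nearby, so first I go to a hover there with the jaws shut.

```bash
python3 -m crank '-1 3 5 1 0 0 2;-1 6 9 2 0 0 5;-1 9 14 3 0 0 7;-1 12 18 4 0 0 9;-1 15 23 5 0 0 11;-1 18 28 6 0 0 13;-1 21 33 7 0 0 15;-1 24 37 8 0 0 18;-1 26.7 41.4 9.2 0 0 20;-1 26.7 41.4 9.2 0 0 20;-1 26.7 41.4 9.2 0 0 20;-1 26.7 41.4 9.2 0 0 20' 5
python3 - <<'E'
from h import *
s=sense();print(s["time_s"],s["ee_pos"],s["ee_rot"],s["opening"],s["joints"])
Z=dict(hub=34,lug=28,gear=38,loupe=66,stand=0)
for c in("wrist","top"):
    p=camera(c)
    if c=="wrist": save(p,"w1.png")
    for n,z in Z.items():
        for r in place_of(n,p)[:3]:
            print(c,n,round(r["confidence"],2),np.round(r["centre"]),np.round(onz(p,r["centre"],z),1))
E
```

```text
time_s: 2.45
ee_pos: [528.9, -140.0, 200.6]
ee_rot: [180.0, 0.0, 96.0]
ft_force: [-0.4, 0.5, 0.4]
opening: 0.7
2.45 [ 528.93141266 -140.04768523  200.62375976] [1.79972314e+02 4.31614191e-03 9.60405176e+01] 0.7096954944241392 [ 2.15193446e+00  1.94294448e+01 -1.79295112e+01  3.05662673e-03
 -5.26131293e+01 -8.61132712e+01]
wrist hub 0.56 [407. 253.] [555.3 -25.7  34. ]
wrist lug 0.58 [365. 173.] [491.2 -72.   28. ]
wrist gear 0.73 [406. 216.] [521.2 -35.3  38. ]
wrist loupe 0.77 [414. 314.] [594.4 -24.5  66. ]
wrist stand 0.69 [388. 240.] [557.3 -31.2   0. ]
top hub 0.76 [382. 336.] [ 291.2 -158.8   34. ]
top hub 0.68 [359. 117.] [ 775.5 -116.5   34. ]
top lug 0.92 [345. 302.] [361.1 -82.6  28. ]
top lug 0.8 [344.  98.] [824.7 -82.8  28. ]
top lug 0.39 [341. 243.] [487.6 -75.3  28. ]
top gear 0.91 [360. 110.] [ 790.7 -119.3   38. ]
top gear 0.89 [373. 313.] [ 338.1 -139.9   38. ]
top gear 0.6 [326. 228.] [519.3 -41.1  38. ]
top loupe 0.69 [361. 102.] [ 799.1 -116.2   66. ]
top loupe 0.61 [377. 317.] [ 332.6 -144.    66. ]
top stand 0.72 [378. 336.] [ 287.7 -156.7    0. ]
top stand 0.64 [360. 122.] [ 777.  -122.1    0. ]
```

View pics/w1.png

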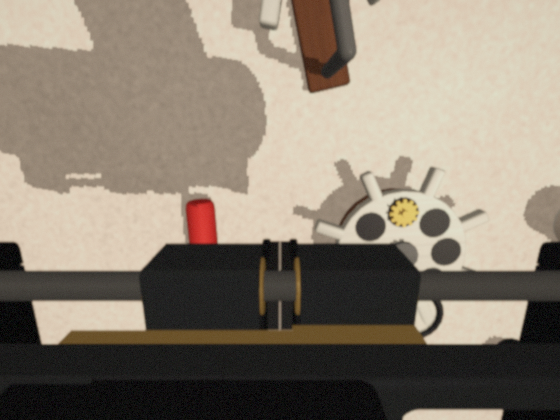

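The wrist view shows the gear at (405,212) and lug ends at about (319,231), (368,175), (438,170) and (483,213). I'll use these to fix the hub and the angle, then go in.

```bash
python3 - <<'E'
from h import *
from scipy.optimize import least_squares
p=camera("wrist")
P=np.array([onz(p,q,30)[:2] for q in [(319,231),(368,175),(438,170),(483,213)]])
f=lambda v:np.concatenate([P[k]-v[:2]-78*np.array([np.cos(v[2]-k*np.pi/4),np.sin(v[2]-k*np.pi/4)]) for k in range(4)])
r=least_squares(f,[558,-29,np.radians(-97)]);print(P.round(1),r.x[:2],np.degrees(r.x[2]),np.abs(r.fun).max())
E
```

```text
[[ 544.8 -102.8]
 [ 492.3  -69.5]
 [ 482.2  -13.2]
 [ 514.1   33.3]] [558.20822387 -27.54901209] -100.6304588922158 3.486627314440753
```

```bash
python3 -m crank '-1 0 -0.4 3 0 0 0;-1 0 -0.4 6 0 0 0;-1 0 -0.4 9 0 0 0;-1 0 -0.4 10.6 0 0 0;-1 0 -0.4 10.6 0 0 0;-1 1 -0.4 10.6 0 0 0;-1 2 -0.4 10.6 0 0 0;-1 3 -0.4 10.6 0 0 0;-1 3 -0.4 10.6 0 0 0;-1 3 -0.4 10.6 0 0 0'
python3 - <<'E'
from h import *
p=camera("scene"); save(p,"s1.png",(170,190,330,310),5)
E
```

```text
time_s: 4.35
ee_pos: [522.3, -109.6, 94.5]
ee_rot: [180.0, 0.0, 96.1]
ft_force: [0.3, -0.5, 0.3]
opening: 0.7
```

View pics/s1.png

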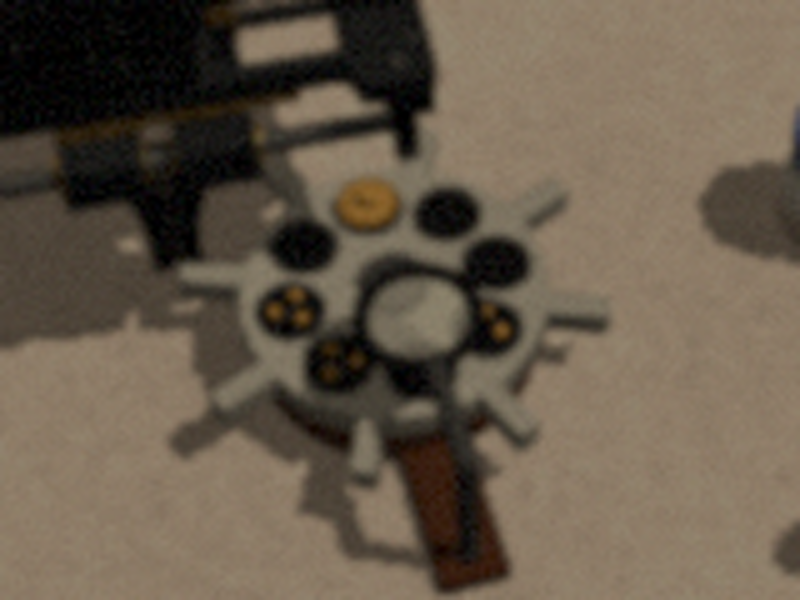

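The crop shows the fingertip at about (170,255), in the gap just behind the lug at (205,275), with the gear at (367,203). I'll push one click.

```bash
python3 -m crank '-1 0 0.6 0 0 0 0;-1 0 1.2 0 0 0 0;-1 0 1.8 0 0 0 0;-1 0 2.4 0 0 0 0;-1 0 3 0 0 0 0;-1 0 3.6 0 0 0 0;-1 0 4.2 0 0 0 0;-1 0 4.7 0 0 0 0;-1 0 4.7 0 0 0 0;-1 0 4.7 0 0 0 0'
python3 - <<'E'
from h import *
p=camera("scene"); save(p,"s2.png",(170,190,330,310),5)
for r in place_of("gear",p)[:4]+place_of("lug",p)[:4]: print(round(r["confidence"],2),np.round(r["centre"]),onz(p,r["centre"],38).round())
E
```

```text
time_s: 5.65
ee_pos: [568.8, -104.7, 94.2]
ee_rot: [180.0, -0.0, 96.1]
ft_force: [0.4, -0.7, -0.7]
opening: 0.7
0.84 [202. 393.] [ 811. -118.   38.]
0.61 [228. 238.] [534. -66.  38.]
0.71 [205. 245.] [ 545. -109.   38.]
0.63 [219. 406.] [832. -95.  38.]
```

View pics/s2.png

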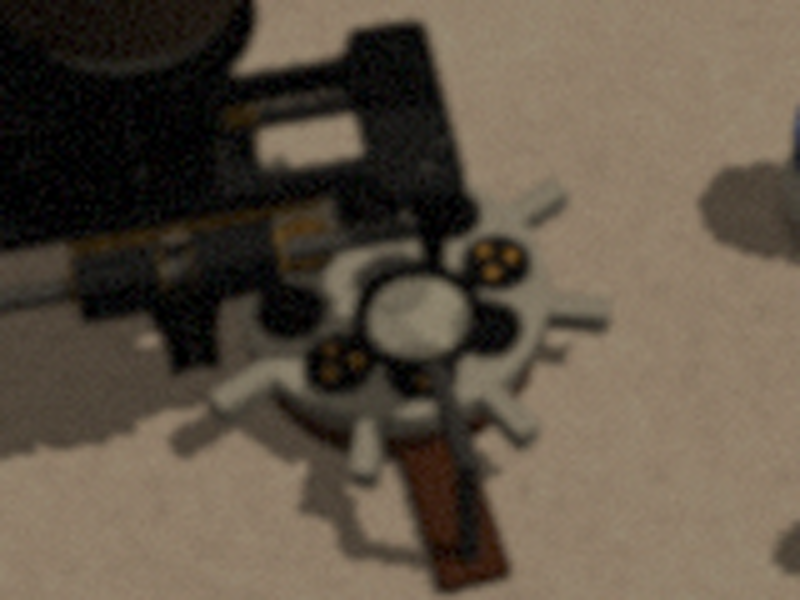

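The pockets have moved on by one click: the gear has gone from -165° to about -122°, and the finger at (190,330) is clear of the lugs. I'll repeat: out, back, in, push.

```bash
R(){ :; }
python3 -m crank '-1 -1.5 0 0 0 0 0;-1 -3.2 0 0 0 0 0;-1 -3.2 0 0 0 0 0;-1 -3.2 -2.4 0 0 0 0;-1 -3.2 -4.7 0 0 0 0;-1 -3.2 -4.7 0 0 0 0;-1 -1.5 -4.7 0 0 0 0;-1 0 -4.7 0 0 0 0;-1 0 -4.7 0 0 0 0;-1 0 -4.7 0 0 0 0'
python3 -m crank '-1 0 0.6 0 0 0 0;-1 0 1.2 0 0 0 0;-1 0 1.8 0 0 0 0;-1 0 2.4 0 0 0 0;-1 0 3 0 0 0 0;-1 0 3.6 0 0 0 0;-1 0 4.2 0 0 0 0;-1 0 4.7 0 0 0 0;-1 0 4.7 0 0 0 0;-1 0 4.7 0 0 0 0'
python3 - <<'E'
from h import *
for c in("scene","top"):
    p=camera(c)
    for r in place_of("gear",p)[:4]:
        X=onz(p,r["centre"],38); print(c,round(r["confidence"],2),X.round(),np.degrees(np.arctan2(X[1]+29,X[0]-558)).round())
    if c=="scene": save(p,"s3.png",(170,190,330,310),5)
E
```

```text
time_s: 7.05
ee_pos: [522.5, -109.4, 94.2]
ee_rot: [180.0, 0.0, 96.2]
ft_force: [0.5, 0.3, 0.6]
opening: 0.2
time_s: 8.3
ee_pos: [568.8, -104.7, 94.2]
ee_rot: [180.0, -0.0, 96.1]
ft_force: [-0.1, -0.2, -0.5]
opening: 0.7
scene 0.97 [ 807. -121.   38.] -20.0
scene 0.78 [561. -69.  38.] -85.0
top 0.91 [ 337. -129.   38.] -156.0
top 0.86 [ 801. -113.   38.] -19.0
top 0.62 [558. -72.  38.] -89.0
```

View pics/s3.png

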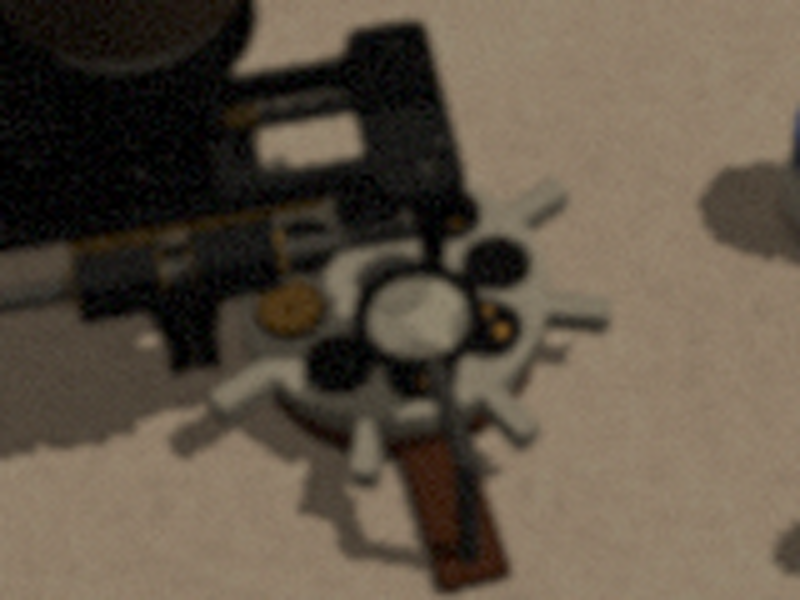

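The gear is now at crop (292,305), about -80°, which is two clicks short. I'll do the third flick.

```bash
python3 -m crank '-1 -1.5 0 0 0 0 0;-1 -3.2 0 0 0 0 0;-1 -3.2 0 0 0 0 0;-1 -3.2 -2.4 0 0 0 0;-1 -3.2 -4.7 0 0 0 0;-1 -3.2 -4.7 0 0 0 0;-1 -1.5 -4.7 0 0 0 0;-1 0 -4.7 0 0 0 0;-1 0 -4.7 0 0 0 0;-1 0 -4.7 0 0 0 0'
python3 -m crank '-1 0 0.6 0 0 0 0;-1 0 1.2 0 0 0 0;-1 0 1.8 0 0 0 0;-1 0 2.4 0 0 0 0;-1 0 3 0 0 0 0;-1 0 3.6 0 0 0 0;-1 0 4.2 0 0 0 0;-1 0 4.7 0 0 0 0;-1 0 4.7 0 0 0 0;-1 0 4.7 0 0 0 0'
python3 - <<'E'
from h import *
for c in("scene","top"):
    p=camera(c)
    for r in place_of("gear",p)[:4]:
        X=onz(p,r["centre"],38); print(c,round(r["confidence"],2),X.round(),np.degrees(np.arctan2(X[1]+29,X[0]-558)).round())
    if c=="scene": save(p,"s4.png",(170,190,330,310),5)
E
```

```text
time_s: 9.75
ee_pos: [522.5, -109.4, 94.2]
ee_rot: [180.0, 0.0, 96.2]
ft_force: [0.6, -0.2, -0.4]
opening: 0.6
time_s: 11.0
ee_pos: [568.8, -104.7, 94.2]
ee_rot: [-180.0, -0.0, 96.1]
ft_force: [0.7, -0.4, -0.3]
opening: 0.1
scene 0.87 [587. -54.  38.] -41.0
scene 0.79 [ 806. -116.   38.] -19.0
top 0.76 [ 794. -111.   38.] -19.0
top 0.63 [ 332. -134.   38.] -155.0
top 0.57 [583. -55.  38.] -46.0
```

View pics/s4.png

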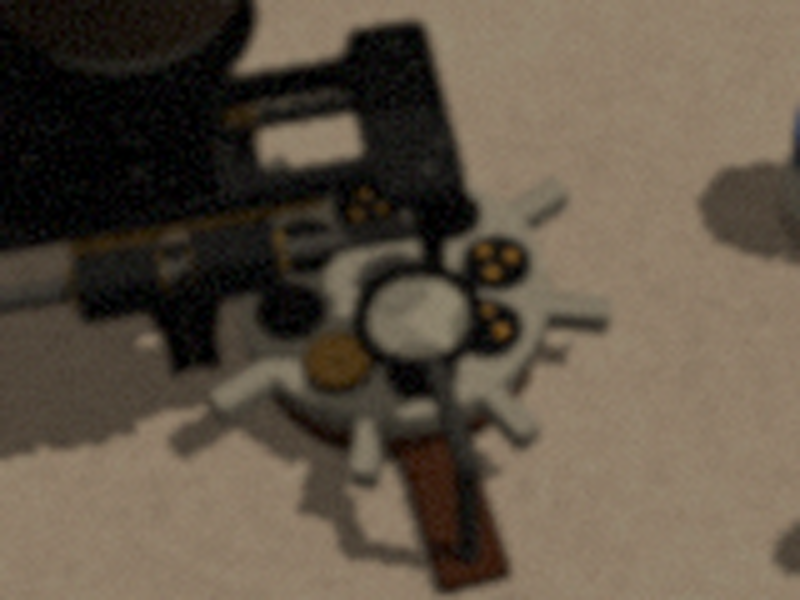

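The gear is at crop (338,360), one pocket before the one under the loupe. I'll do the last flick, then withdraw outward and up.

```bash
python3 -m crank '-1 -1.5 0 0 0 0 0;-1 -3.2 0 0 0 0 0;-1 -3.2 0 0 0 0 0;-1 -3.2 -2.4 0 0 0 0;-1 -3.2 -4.7 0 0 0 0;-1 -3.2 -4.7 0 0 0 0;-1 -1.5 -4.7 0 0 0 0;-1 0 -4.7 0 0 0 0;-1 0 -4.7 0 0 0 0;-1 0 -4.7 0 0 0 0'
python3 -m crank '-1 0 0.6 0 0 0 0;-1 0 1.2 0 0 0 0;-1 0 1.8 0 0 0 0;-1 0 2.4 0 0 0 0;-1 0 3 0 0 0 0;-1 0 3.6 0 0 0 0;-1 0 4.2 0 0 0 0;-1 0 4.7 0 0 0 0;-1 0 4.7 0 0 0 0;-1 0 4.7 0 0 0 0'
python3 -m crank '-1 -1.5 0 0 0 0 0;-1 -3.2 0 0 0 0 0;-1 -3.2 0 0 0 0 0;-1 -3.2 0 -5 0 0 0;-1 -5 0 -10 0 0 0;-1 -10 0 -15 0 0 0;-1 -16 0 -15 0 0 0;-1 -22 0 -15 0 0 0;-1 -22 0 -15 0 0 0;-1 -22 0 -15 0 0 0'
python3 - <<'E'
from h import *
for c in("scene","top"):
    p=camera(c)
    for n,z in dict(gear=38,loupe=66,hub=34,jar=0,driver=0,eyeglass=0).items():
      for r in place_of(n,p)[:3]:
        X=onz(p,r["centre"],z); print(c,n,round(r["confidence"],2),X.round())
    if c=="scene": save(p,"s5.png",(130,190,370,320),3.3)
    else: save(p,"t5.png",(230,150,430,270),4)
E
```

```text
time_s: 12.45
ee_pos: [522.5, -109.4, 94.2]
ee_rot: [180.0, 0.0, 96.2]
ft_force: [0.1, -0.2, -0.1]
opening: 0.8
time_s: 13.7
ee_pos: [568.8, -104.7, 94.2]
ee_rot: [180.0, -0.0, 96.1]
ft_force: [-0.1, -0.3, 0.2]
opening: 0.5
time_s: 14.95
ee_pos: [591.8, -323.7, 243.5]
ee_rot: [-179.9, -0.0, 96.0]
ft_force: [-0.5, 0.2, -0.3]
opening: 0.8
scene gear 0.9 [597. -23.  38.]
scene gear 0.8 [ 807. -116.   38.]
scene gear 0.65 [ 318. -147.   38.]
scene loupe 0.9 [ 808. -121.   66.]
scene loupe 0.83 [ 315. -141.   66.]
scene loupe 0.78 [596. -30.  66.]
scene hub 0.82 [555. -29.  34.]
scene hub 0.7 [ 259. -163.   34.]
scene hub 0.69 [ 781. -122.   34.]
scene jar 0.96 [518. 139.   0.]
scene driver 0.91 [ 596. -202.    0.]
scene eyeglass 0.88 [663. 126.   0.]
top gear 0.97 [ 800. -118.   38.]
top gear 0.87 [ 338. -136.   38.]
top gear 0.61 [591. -25.  38.]
top loupe 0.88 [ 335. -140.   66.]
top loupe 0.83 [ 796. -113.   66.]
top loupe 0.7 [596. -23.  66.]
top hub 0.94 [ 290. -159.   34.]
top hub 0.67 [555. -28.  34.]
top hub 0.6 [ 783. -120.   34.]
top jar 0.96 [520. 145.   0.]
top driver 0.69 [566. -38.   0.]
top driver 0.46 [ 604. -199.    0.]
top eyeglass 0.56 [666. 118.  -0.]
top eyeglass 0.3 [556. -33.   0.]
```

View pics/s5.png

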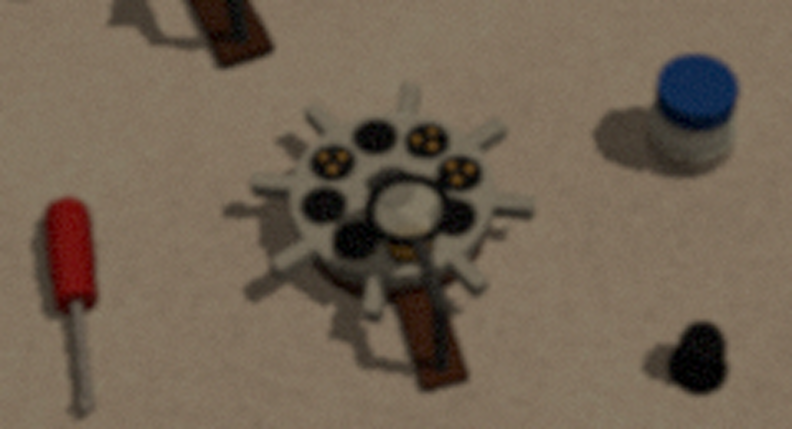

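View pics/t5.png

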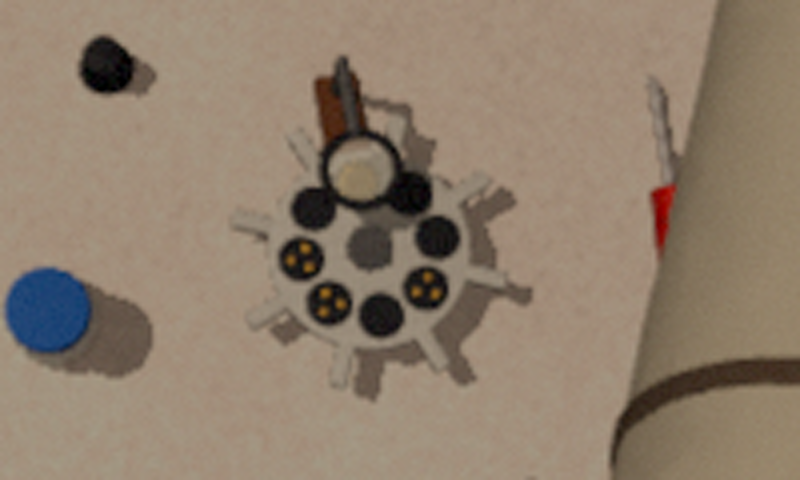

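In the top crop the gear shows through the loupe's lens at (357,180). In the scene crop it sits at (405,250), just below the ring. Of the other seven pockets none holds it, the jar, screwdriver and eyeglass stand where they were, and the arm is clear, so I'm handing in.

```bash
python3 -c "
from h import *
print(hand_in())"
```

```text
the job is handed in; nothing more can be done
None
```

The parts wheel on the middle-sized stand now rests with the gear under the loupe. I turned it four clicks anticlockwise, one gentle flick of the shut fingertips on a right-hand lug per click. I then withdrew the arm clear and handed in at about 15 s; the hand-in gives no verdict.

- **Gear position:** the top camera puts the gear at (591, -25) mm and the loupe at (596, -23) mm. The scene camera puts them at (597, -23) and (596, -30). The two are 5 to 7 mm apart, which is about the detector's noise, but close to the 8 mm limit. In the top picture the gear is seen through the lens, and no other pocket holds it.
- **Clicks:** the camera checks after each of the first three flicks showed one click per flick, so the wheel should not have gone past.
- **Forces:** every wrist reading I took after a push was under about 1 N. I did not read the force during the pushes.
- **Bystanders:** the jar, screwdriver and eyeglass were found within 8 mm of their first positions, which is measuring noise. One top-camera detection placed the screwdriver at the stand; this was false, as the arm was hiding most of the screwdriver from that camera. The scene camera showed it unmoved.

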